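Sort the tool box, then hold its lid at sixty degrees

ROBOT

A 6-joint arm with a two-finger parallel gripper is mounted at the origin on a cart in front of the work surface, level with it; the furniture and walls round the work are solid. World frame = base frame: x ahead of the robot, y to its left, z up, the work surface at z = 0. Lengths are in mm, angles in rad, forces in N, time in s.
With the tool pointing down it reaches from about 400 to 825 mm from the base axis. Payload 7 kg.
Tool frame: the origin (TCP) lies on the centre line of the jaws, within the pads' length; the fingertips stand 25 mm ahead of it and the grasp point (between the pads) lies 6 mm ahead of it; z points along the fingers, y is the line along which they close (so a half turn about z gives the same grasp; the last joint's range is limited). The gripper opens to 88 mm and grips with 3 to 60 N. Pads are 19 mm wide; open, the fingers measure 130 mm over their backs; the gripper's body (78 mm by 193 mm) begins 47 mm behind the grasp point.
Start: joints at [1.614, 0.359, 0.012, 0, -1.224, -0.288], TCP at [163.605, 654.85, 251.561] pointing down, gripper open.
Joint ranges: [-3.07, 3.07], [-1.43, 2.12], [-1.02, 1.25], [-3.03, 1.67], [-3.05, -0], [-3.03, 3.03]. Speed limits (rad/s): [2.39, 2.39, 3.01, 3.14, 3.14, 3.14].

INTERFACE

Orientations are given as a unit quaternion [x, y, z, w].
In Python, from bench import robot gives the robot as it stands. The module is installed in compiled form; this text tells all that it offers.
- The arm moves only by the tool step_arm, never from a script. Its argument "targets" is a list of rows, each a list of 3 entries, a list of its own where there are three numbers: the shift along the tool's x, y, z as a fraction of full scale, then the turn about the tool's z as a fraction of full scale, then the closure, from 0 (fully open) to 1 (shut). A call has 1 to 12 rows; each row is the pose to reach, as a shift and turn from the pose commanded when the call began, along the tool's axes at that moment, turning the shorter way round; what a row does not reach only later rows make up. Full scale, the value 1, is 10 cm for a shift and 360 degrees for a turn. A row lasts 1/10 s, in which the tool goes at most 50 mm and 8.59 degrees, less where a joint would pass 70% of its speed; a pose out of reach is approached as far as the arm can. A call with a number of a shift or a turn outside -1 to 1 is refused whole. A call with a gripper value outside its range is refused whole. The fingers move at their own pace and stop on an object; "force" is the grip in N (left out, the last holds). Time passes only in rows, so rows that repeat a pose let the fingers close. It gives the time, the measured TCP pose, the force, the opening and the grip force at its end, in the units of the state.
- robot.state(): the state, without advancing time (a new reading comes with each control period).
- robot.capture(name): name is "scene" or "top" or "wrist"; returns the picture (420x560x3 uint8, blue, green, red); there is no depth.
- robot.get_calibration(name): a dict with "fx", "fy", "cx", "cy" (pixels), "camera_from_world" (4x4, takes a point from world to camera coordinates). Camera axes: x right, y down, z forward; pixel columns grow to the right and rows downward; lengths in mm; the calibration is good to about 2 mm. A picture is of the moment at which its call begins: read the wrist's pose just before it. get_calibration takes no time and is no camera call; for the wrist camera it gives the pose at the moment of the call.
- robot.job_done(): hands the job in; it is judged then, once.
The state is a dict: "clock": time; "q": joint angles; "qd": joint speeds; "effort": joint torques, N m; "tool_pos": TCP position; "ee_rot": TCP orientation; "wrist_force": force on the tool from outside, world axes, zero at the start; "moment": the same for the moment, N m; "gripper_width": finger opening in mm; "grasp_force": force on a finger pad.
Only numpy, scipy, OpenCV 4.12 (cv2) and the standard library are available. Lean on these libraries where they do the work, as an engineer would, in place of code of your own. Each camera call takes 0.05 s, during which the arm holds its last target. There are 200 camera calls.

TASK

Sort the loose pieces into the open plywood tool box: the chisel and the flat pencil lengthwise in the front compartment (the one nearer you), the two sockets in the back compartment by the hinges. Then take the thrown-back lid in the gripper, bring it forward and finish while still holding it steady at 60 degrees open (measured from shut) so that I can screw on the lid stay; the lid would drop if you let go, so nothing else may prop it. Never let the lid fall shut, and leave the other things on the table where they are.

Things in the scene. Friction and masses are not known exactly. Their poses are not given: they have to be found in the camera images.
- toolbox: Shallow plywood box fixed to the table, 180 (x) x 210 (y) x 40 mm high. Origin: centre of its underside. x points from the front wall to the hinge side (away from the robot), y left, z up. Outer walls, middle wall and floor 6 mm thick; middle wall along y at x = 0, 34 mm high. Compartments 81 (x) x 198 (y) mm inside. Yaw within 0.12.
- front_bay (a point): Centre of the front compartment's inner floor (6 mm above the table), 43.5 mm to the front of the box's middle; axes as the box.
- back_bay (a point): Centre of the back compartment's inner floor (6 mm above the table), 43.5 mm to the hinge side of the box's middle; axes as the box.
- lid_hinge (a point): Middle of the hinge line, on the top of the back wall's outer face (40 mm up); the hinge line runs along the box's y. Axes as the box.
- lid_edge (a point): On the lid: middle of its free edge, half way through its thickness. Plain plywood panel 180 (hinge to free edge) x 210 x 8 mm, 0.25 kg. This point is 180 mm from the hinge line along the lid and 5 mm to its outer face's side. Axes turn with the lid: x free edge to hinge, y along the hinge, z out of the outer face. Faces flat, clear within 70 mm of this point.
- lid (a joint): Opening angle of the lid, rad: 0 shut (lying on the box), 1.571 upright, 1.70 thrown back against its stop, where it starts and stays by its own weight. Below 1.571 it falls shut freely. Wanted at the end: 1.047 (60 degrees).
- chisel: Short chisel lying flat along its own y: 150 mm long, handle 27 mm thick and round from y = -25 to +75, blade 18 mm wide and about 6 mm thick from y = -75 to 0, 10 to 16 mm above the table. 0.1 kg. Origin: middle of its length and width, at the underside.
- chisel_mid (a point): Centre of the chisel, 13.5 mm above its underside; grasp here across the handle.
- flat_pencil: Carpenter's pencil lying along its own y: 162 mm long, 8 mm wide, 7 mm high, 20 g. Origin: middle of its length, at the underside.
- pencil_mid (a point): Centre of the pencil, 3.5 mm above its underside.
- socket_large: Round steel drive socket standing upright: 26 mm diameter over its lower half, 23 mm over its upper half, 30 mm high, 70 g. Origin: centre of its underside, z along its axis.
- socket_small: Round steel drive socket standing upright: 22 mm diameter over its lower half, 19 mm over its upper half, 28 mm high, 70 g. Origin: centre of its underside, z along its axis.
- tape_measure: Tape measure, 36 x 83 x 62 mm high (own x, y, z), stands to the right of the box beside the vice; leave alone. Origin: centre of its underside.
- jar: Clear capped parts jar, 44 mm across, 82 mm high, behind the box; leave alone. Origin: centre of its underside.
- tape_roll: Roll of tape lying flat, 102 mm across, 19 mm high, right of the vice; leave alone. Origin: centre of its underside.

How it is judged (in metres and radians):
On the way:
1. chisel and pencil lie lengthwise in the front compartment, both sockets in the back one, all let go (x of chisel_mid in the frame of toolbox between -0.084 and -0.003 m and y of chisel_mid in the frame of toolbox between -0.1 and 0.1 m and z of chisel_mid in the frame of toolbox below 0.036 m and x of pencil_mid in the frame of toolbox between -0.084 and -0.003 m and y of pencil_mid in the frame of toolbox between -0.1 and 0.1 m and z of pencil_mid in the frame of toolbox below 0.042 m and x of socket_large in the frame of toolbox between 0.003 and 0.084 m and y of socket_large in the frame of toolbox between -0.1 and 0.1 m and z of each of socket_large, socket_small in the frame of toolbox below 0.034 m and x of socket_small in the frame of toolbox between 0.003 and 0.084 m and y of socket_small in the frame of toolbox between -0.1 and 0.1 m and angle between the y axis of each of chisel, flat_pencil and the y axis of toolbox, either way round below 0.6 rad and contact force between the fingers and chisel below 0.1 N and contact force between the fingers and flat_pencil below 0.1 N and contact force between the fingers and socket_large below 0.1 N and contact force between the fingers and socket_small below 0.1 N and linear speed of each of chisel, flat_pencil, socket_large, socket_small below 0.03 m/s), for 0.2 s.
At the end, for the whole second after the job is handed in: Fingers hold the lid still at 52 to 68 degrees open (over 0.3 N; no piece, jar or tape measure touches it). Chisel and pencil lie in the front compartment within 34 degrees of lengthwise, both sockets (standing or lying) in the back one, low, at rest, let go (all of step 1 and value of joint lid between 0.907 and 1.187 rad and velocity of joint lid between -0.05 and 0.05 rad/s and contact force between the fingers and lid above 0.3 N and contact force between lid and chisel below 0.1 N and contact force between lid and flat_pencil below 0.1 N and contact force between lid and socket_large below 0.1 N and contact force between lid and socket_small below 0.1 N and contact force between lid and jar below 0.1 N and contact force between lid and tape_measure below 0.1 N); the arm keeps its last pose, push and grip.
It fails at once if the lid has fallen nearly shut (under 0.25 rad) (value of joint lid below 0.25 rad).
It fails at once if the tape measure, jar or tape roll was moved by more than 30 mm (distance of any of tape_measure, jar, tape_roll from where it was at the start of the episode above 0.03 m).
It also fails if it takes over 72 s, if anything falls off the work surface, if the arm or the gripper's body presses on something with over 40 N, if the wrist force passes 120 N, or if a joint passes its speed limit or range.

## Working session

There is one attempt and no reset: what is moved stays moved. The work goes in short steps, Python scripts to look and compute and a tool call to move; the robot and the scene stay as the last step left them, time stands still between calls to the robot, and variables do not carry over. Pictures are saved under pics/ and viewed, at most 14 in all, crops included, and the job is handed in when it is done.

Besides the shell and the picture viewer there is one more tool, called after "Call:" as name([rows], argument=value, ...), one row to a line, values as JSON. step_arm: Moves the arm, as the interface text tells. Its arguments: {"type":"object","properties":{"targets":{"type":"array","items":{"type":"array"}},"force":{"type":"number"}},"required":["targets"]}

```bash
mkdir -p pics; cat > h.py <<'E'
import numpy as np, cv2
from bench import robot
from scipy.spatial.transform import Rotation as R
def ray(cal,u,v,z):
    T=np.array(cal["camera_from_world"]);Rm=T[:3,:3];c=-Rm.T@T[:3,3]
    d=Rm.T@np.array([(u-cal["cx"])/cal["fx"],(v-cal["cy"])/cal["fy"],1])
    return c+d*(z-c[2])/d[2]
def proj(cal,p):
    q=np.array(cal["camera_from_world"])@np.append(p,1);return cal["fx"]*q[0]/q[2]+cal["cx"],cal["fy"]*q[1]/q[2]+cal["cy"]
E
python3 - <<'E'
from h import *
for n in("top","scene"):
    cv2.imwrite(f"pics/{n}0.png",robot.capture(n)); c=robot.get_calibration(n);T=np.array(c["camera_from_world"])
    print(n,c["fx"],c["cx"],c["cy"],(-T[:3,:3].T@T[:3,3]).round(),T[:3,:3].round(2).tolist())
print(robot.state())
E
```

```text
top 505.5122968735688 286.29742981799643 202.23137936214107 [ 465.  -93. 1134.] [[-0.02, -1.0, -0.02], [-0.99, 0.02, -0.11], [0.11, 0.02, -0.99]]
scene 438.92751157906673 280.8671517835627 210.44848162755073 [209. 620. 530.] [[-0.9, -0.44, -0.01], [-0.22, 0.47, -0.85], [0.38, -0.77, -0.52]]
{'clock': 0.1, 'q': array([ 1.61411787e+00,  3.59318380e-01,  1.11825806e-02, -3.19501666e-04,
       -1.22409105e+00, -2.88104797e-01]), 'qd': array([ 3.42389319e-04, -9.12582860e-05,  1.52797269e-03,  8.31734872e-04,
       -9.33589915e-04, -2.63839832e-04]), 'effort': array([-1.14636037e-03, -5.84160197e+01,  2.93752617e+01,  7.01575130e+00,
        1.01533189e-02, -4.96433904e-05]), 'tool_pos': array([163.50213067, 654.50222547, 250.72632442]), 'ee_rot': array([ 9.92512583e-01, -1.22140243e-01, -3.01625842e-05,  7.30238075e-04]), 'wrist_force': array([0.08791826, 0.65070255, 0.32757265]), 'moment': array([-0.00118197, -0.01587233, -0.01021619]), 'grasp_force': 0.0, 'gripper_width': 87.470083704142}
```

View pics/top0.png

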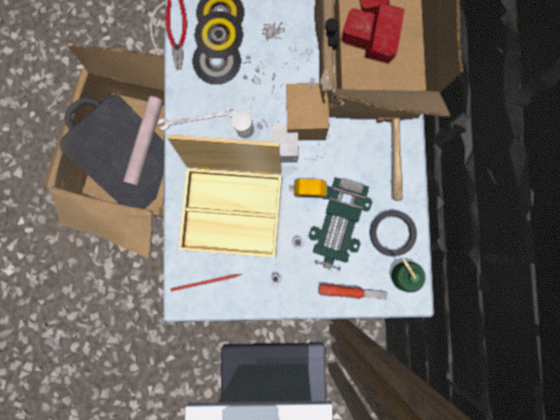

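View pics/scene0.png

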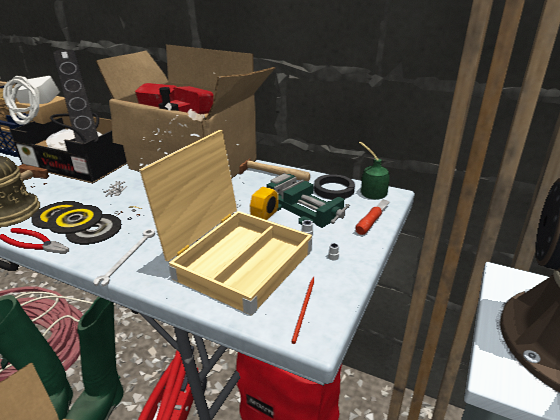

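Top view: box spans about (180–280, 170–256), the lid stands up behind it, sockets are at (297,241) and (276,277), the chisel is at (320–386,292) and the pencil runs (171,290)–(241,275). The scene view agrees.

```bash
python3 - <<'E'
from h import *
im=cv2.imread("pics/top0.png");c=robot.get_calibration("top")
hsv=cv2.cvtColor(im,cv2.COLOR_BGR2HSV)
red=((hsv[...,0]<12)|(hsv[...,0]>170))&(hsv[...,1]>120)
red[:262]=0;red[320:]=0
n,l,s,ce=cv2.connectedComponentsWithStats(red.astype(np.uint8))
for i in range(1,n):
    if s[i,4]<30: continue
    p=np.argwhere(l==i)[:,::-1].astype(np.float32);r=cv2.minAreaRect(p);b=cv2.boxPoints(r)
    z=4 if r[0][0]<280 else 14
    print(s[i],r,[ray(c,*q,z)[:2].round(1).tolist() for q in b], ray(c,*r[0],z).round(1))
g=im[225:300,265:315];gh=hsv[225:300,265:315]
m=(gh[...,2]<150).astype(np.uint8)
n,l,s,ce=cv2.connectedComponentsWithStats(m)
for i in range(1,n):
    if s[i,4]>15: print("sock",s[i],ce[i]+[265,225],ray(c,*(ce[i]+[265,225]),15).round(1))
wood=((hsv[...,0]>12)&(hsv[...,0]<32)&(hsv[...,1]>50)).astype(np.uint8);wood[:176]=0;wood[:,:172]=0;wood[:,284:]=0;wood[262:]=0
cs,_=cv2.findContours(wood,cv2.RETR_EXTERNAL,cv2.CHAIN_APPROX_NONE);k=max(cs,key=cv2.contourArea)
r=cv2.minAreaRect(k);print("box",r,[ray(c,*q,40)[:2].round(1).tolist() for q in cv2.boxPoints(r)])
crop=im[160:305,165:395];cv2.imwrite("pics/c1.png",cv2.resize(crop,None,fx=3.4,fy=3.4,interpolation=cv2.INTER_CUBIC))
E
```

```text
[172 275  66  15 120] ((204.5, 281.9999694824219), (1.9523742198944092, 66.48918914794922), 77.47119140625) [[403.0, 185.9], [431.9, 41.3], [427.7, 40.4], [398.9, 185.0]] [415.4 113.2   4. ]
[319 284  45  14 414] ((341.12969970703125, 290.8976135253906), (44.39967346191406, 9.93150520324707), 6.709836959838867) [[386.7, -138.3], [408.0, -141.4], [394.9, -237.2], [373.8, -233.9]] [ 390.8 -187.8   14. ]
sock [44  1  6 14 59] [311.76271186 233.27118644] [ 517.8 -127.    15. ]
sock [30 15  6  6 30] [297.33333333 242.2       ] [498.8 -94.7  15. ]
sock [ 8 51  5  6 25] [274.96 278.6 ] [420.2 -43.8  15. ]
box ((229.65943908691406, 212.79464721679688), (96.6994857788086, 80.5127944946289), 4.134671211242676) [[487.7, 162.8], [663.7, 150.5], [643.1, -61.7], [468.5, -45.8]]
```

View pics/c1.png

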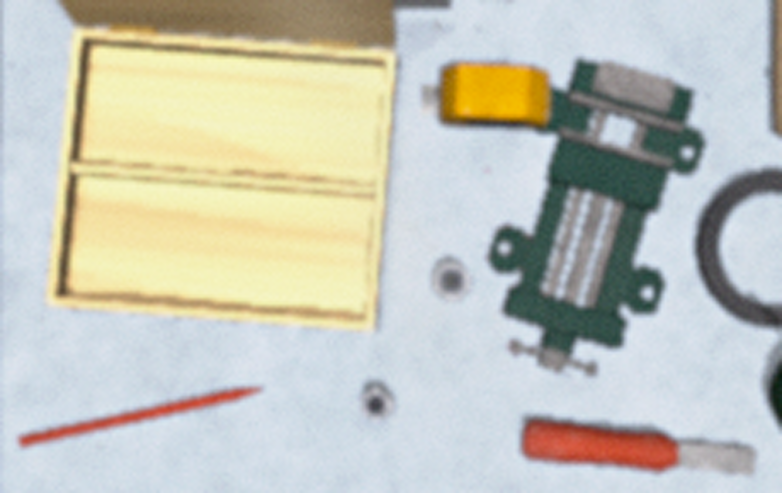

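```bash
cat >> h.py <<'E'
def now():
    s=robot.state();M=R.from_quat(s["ee_rot"]).as_matrix();return s,M
E
python3 - <<'E'
from h import *
c=robot.get_calibration("top")
P=np.array([ray(c,165+u/3.4,160+v/3.4,40)[:2] for u,v in[(75,30),(394,50),(374,328),(50,304)]])
print(P.round(1), [np.linalg.norm(P[i]-P[i-1]).round(1) for i in range(4)])
yx=(P[0]-P[1]+P[3]-P[2]);xx=(P[0]-P[3]+P[1]-P[2]);yaw1=np.arctan2(-yx[0],yx[1]);yaw2=np.arctan2(xx[1],xx[0]);print("yaws",yaw1,yaw2)
yaw=(yaw1+yaw2)/2;o=P.mean(0);B=np.array([[np.cos(yaw),np.sin(yaw)],[-np.sin(yaw),np.cos(yaw)]])
print("o",o)
for n,p in dict(sA=ray(c,165+451/3.4,160+280/3.4,29)[:2],sB=ray(c,165+376/3.4,160+402/3.4,29)[:2],ch=np.array([387.5,-212.6]),p1=ray(c,170.9,289.7,4)[:2],p2=ray(c,242,274.1,4)[:2],tcp=robot.state()["tool_pos"][:2]).items(): print(n,p.round(1),"box:",(B@(p-o)).round(1))
s,M=now();a=np.arctan2(M[1,1],M[0,1]);print("tool y heading",a,"turn frac(about tool z) to box x",(a-yaw)/(2*np.pi))
E
```

```text
[[664.3 144.5]
 [646.2 -62. ]
 [468.4 -45.9]
 [487.8 160.3]] [np.float64(177.2), np.float64(207.2), np.float64(178.6), np.float64(207.1)]
yaws -0.09050596659202338 -0.08971790104295305
o [566.66167628  49.24250022]
sA [498.  -95.3] box: [ -55.4 -150.2]
sB [421.5 -45.8] box: [-136.  -107.7]
ch [ 387.5 -212.6] box: [-154.9 -276.9]
p1 [399.9 188. ] box: [-178.5  123.2]
p2 [431.1  29.7] box: [-133.3  -31.7]
tcp [163.5 654.5] box: [-456.   566.5]
tool y heading -1.8156884506501563 turn frac(about tool z) to box x -0.2746340323372143
```

Call:
step_arm([
  [[0.75, 0.94, 0], 0, 0],
  [[0.75, 0.94, 0], 0, 0],
  [[0.75, 0.94, 0], 0, 0],
])

```text
clock: 0.4
tool_pos: [214.5, 542.0, 251.3]
ee_rot: [0.992, -0.123, -0.0, 0.001]
wrist_force: [0.5, 0.7, 0.4]
gripper_width: 87.5
grasp_force: 0.0
```

Call:
step_arm([
  [[0.75, 0.94, 0], 0, 0],
  [[0.75, 0.94, 0], 0, 0],
  [[0.75, 0.94, 0], 0, 0],
])

```text
clock: 0.7
tool_pos: [264.3, 432.4, 251.5]
ee_rot: [0.992, -0.123, -0.0, 0.0]
wrist_force: [1.4, -0.2, -0.4]
gripper_width: 87.5
grasp_force: 0.0
```

Call:
step_arm([
  [[0.75, 0.94, 0], 0, 0],
  [[0.75, 0.94, 0], 0, 0],
  [[0.75, 0.94, 0], 0, 0],
])

```text
clock: 1.0
tool_pos: [314.0, 323.5, 251.5]
ee_rot: [0.992, -0.123, -0.0, 0.0]
wrist_force: [1.0, 0.7, 1.1]
gripper_width: 87.6
grasp_force: 0.0
```

Call:
step_arm([
  [[0.75, 0.94, 0], 0, 0],
  [[0.75, 0.94, 0], 0, 0],
  [[0.75, 0.94, 0], 0, 0],
])

```text
clock: 1.3
tool_pos: [363.9, 214.4, 251.5]
ee_rot: [0.992, -0.123, -0.0, 0.0]
wrist_force: [0.5, 0.6, 0.1]
gripper_width: 87.8
grasp_force: 0.0
```

Call:
step_arm([
  [[0.75, 0.94, 0.6], 0.18, 0],
  [[0.75, 0.94, 0.6], 0.18, 0],
  [[0.75, 0.94, 0.6], 0.18, 0],
  [[0.75, 0.94, 0.6], 0.18, 0],
  [[0.75, 0.94, 0.6], 0.18, 0],
  [[0.75, 0.94, 0.6], 0.18, 0],
  [[0.75, 0.94, 0.6], 0.18, 0],
  [[0.75, 0.94, 0.6], 0.18, 0],
  [[0.75, 0.94, 0.6], 0.18, 0],
])

```text
clock: 2.2
tool_pos: [413.5, 108.0, 191.4]
ee_rot: [0.772, -0.635, -0.0, 0.0]
wrist_force: [-0.3, -0.2, -0.1]
gripper_width: 87.5
grasp_force: 0.0
```

```bash
cat >> h.py <<'E'
yaw=-0.09;o=np.array([566.7,49.2]);B=np.array([[np.cos(yaw),np.sin(yaw)],[-np.sin(yaw),np.cos(yaw)]])
def rep(targets={}):
    s,M=now();p=s["tool_pos"];print("t",round(s["clock"],2),"box",(B@(p[:2]-o)).round(1),"z",p[2].round(1),"ytool heading rel box deg",np.degrees(np.arctan2(M[1,1],M[0,1])-yaw).round(1),"w",round(s["gripper_width"],1),"gf",round(s["grasp_force"],1),"F",s["wrist_force"].round(1),"q",s["q"].round(2))
    for k,(x,y) in targets.items():
        d=np.append(B.T@np.array([x,y])+o-p[:2],0);print(" shift to",k,(M.T@d/100).round(3))
E
python3 - <<'E'
from h import *
rep(dict(pencil=(-156,46)))
im=robot.capture("wrist");c=robot.get_calibration("wrist");cv2.imwrite("pics/w1.png",im)
hsv=cv2.cvtColor(im,cv2.COLOR_BGR2HSV)
red=(((hsv[...,0]<12)|(hsv[...,0]>170))&(hsv[...,1]>120)).astype(np.uint8)
n,l,s,ce=cv2.connectedComponentsWithStats(red)
for i in range(1,n):
    if s[i,4]>150:
        b=cv2.boxPoints(cv2.minAreaRect(np.argwhere(l==i)[:,::-1].astype(np.float32)));print(s[i],[(B@(ray(c,*q,5)[:2]-o)).round(1).tolist() for q in b])
E
```

```text
t 2.2 box [-157.9   44.8] z 191.4 ytool heading rel box deg -163.7 w 87.5 gf 0.0 F [-0.3 -0.2 -0.1] q [ 0.72 -0.01 -0.59 -0.   -0.99 -0.53]
 shift to pencil [-0.006 -0.021 -0.   ]
[ 273  106    8  167 1186] [[-131.3, -27.8], [-137.3, -29.6], [-182.6, 124.0], [-175.8, 126.0]]
```

View pics/w1.png

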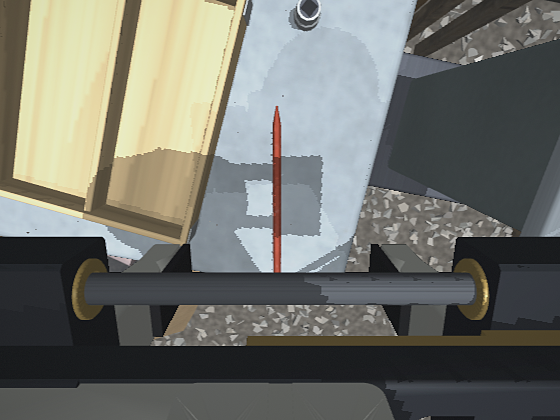

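The wrist view shows the pencil vertical in the image at column 277 (rows 106–273), centred between the jaws.

Call:
step_arm([
  [[-0.018, -0.019, 0.5], 0, 0.5],
  [[-0.018, -0.019, 1.0], 0, 0.5],
  [[-0.018, -0.019, 1.0], 0, 0.5],
], force=15)

```text
clock: 2.55
tool_pos: [411.6, 107.6, 86.9]
ee_rot: [0.773, -0.634, -0.001, 0.005]
wrist_force: [-0.9, -1.0, -0.3]
gripper_width: 68.9
grasp_force: 0.0
```

Call:
step_arm([
  [[0, 0, 0.4], 0, 0.5],
  [[0, 0, 0.55], 0, 0.5],
  [[0, 0, 0.645], 0, 0.5],
  [[0, 0, 0.645], 0, 0.5],
  [[0, 0, 0.645], 0, 1],
  [[0, 0, 0.645], 0, 1],
  [[0, 0, 0.645], 0, 1],
  [[0, 0, 0.645], 0, 1],
  [[0, 0, 0.645], 0, 1],
  [[0, 0, 0.645], 0, 1],
])

```text
clock: 3.55
tool_pos: [415.2, 110.2, 27.3]
ee_rot: [0.773, -0.635, 0.0, -0.0]
wrist_force: [-1.8, -0.4, 4.4]
gripper_width: 6.3
grasp_force: 15.0
```

```bash
python3 -c "
from h import *
rep(dict(place=(-57,0)))"
```

```text
t 3.55 box [-156.4   47.1] z 27.3 ytool heading rel box deg -163.7 w 6.3 gf 15.0 F [-1.8 -0.4  4.4] q [ 0.72  0.25 -0.79  0.   -0.53 -0.53]
 shift to place [ 0.732 -0.821  0.   ]
```

Call:
step_arm([
  [[0, 0, -0.4], 0, 1],
  [[0, 0, -0.65], 0, 1],
  [[0, 0, -0.65], 0, 1],
])

```text
clock: 3.85
tool_pos: [416.7, 111.4, 95.0]
ee_rot: [0.773, -0.635, 0.001, -0.003]
wrist_force: [0.3, 1.5, -0.5]
gripper_width: 6.7
grasp_force: 15.0
```

Call:
step_arm([
  [[0.35, -0.4, 0], 0.02, 1],
  [[0.732, -0.8, 0], 0.045, 1],
  [[0.732, -0.8, 0], 0.045, 1],
  [[0.732, -0.8, 0], 0.045, 1],
  [[0.732, -0.8, 0], 0.045, 1],
])

```text
clock: 4.35
tool_pos: [506.7, 53.4, 91.2]
ee_rot: [-0.675, 0.737, 0.0, -0.001]
wrist_force: [-0.2, 0.3, 0.1]
gripper_width: 6.6
grasp_force: 15.0
```

```bash
python3 -c "
from h import *
rep(dict(place=(-56,0)))
im=robot.capture('scene');cv2.imwrite('pics/s1.png',cv2.resize(im[130:320,130:350],None,fx=3,fy=3))"
```

```text
t 4.35 box [-60.2  -1.2] z 91.2 ytool heading rel box deg 180.1 w 6.6 gf 15.0 F [-0.2  0.3  0.1] q [ 0.49  0.26 -0.55 -0.   -0.76 -0.58]
 shift to place [-0.012 -0.042 -0.   ]
```

View pics/s1.png

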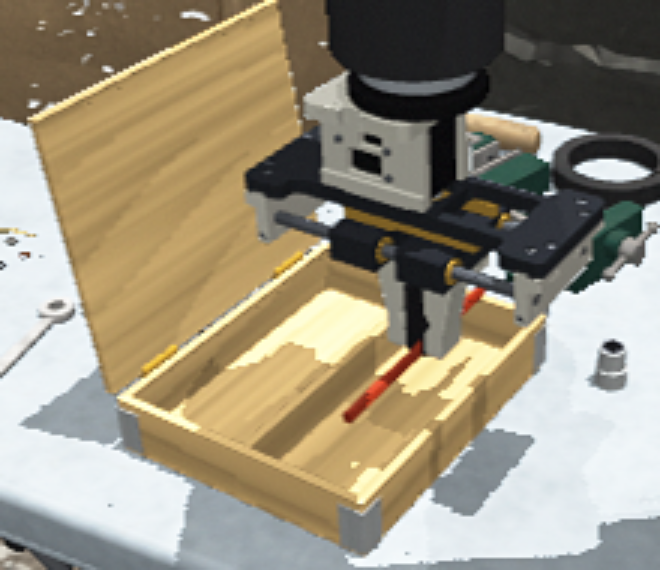

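The pencil is held level in the jaws over the front bay.

Call:
step_arm([
  [[0, -0.04, 0.2], 0, 1],
  [[0, -0.04, 0.45], 0, 1],
  [[0, -0.04, 0.565], 0, 1],
  [[0, -0.04, 0.565], 0, 1],
  [[0, -0.04, 0.565], 0, 0.84],
  [[0, -0.04, 0.565], 0, 0.84],
  [[0, -0.04, 0.565], 0, 0.84],
  [[0, -0.04, 0.2], 0, 0.84],
  [[0, -0.04, -0.1], 0, 0.8],
  [[0, -0.04, -0.1], 0, 0.8],
])

```text
clock: 5.4
tool_pos: [514.3, 54.4, 106.6]
ee_rot: [-0.676, 0.737, -0.001, 0.004]
wrist_force: [-0.2, 0.8, -0.4]
gripper_width: 16.9
grasp_force: 0.0
```

```bash
python3 -c "
from h import *
rep(dict(sB=(-136,-107.7),ch=(-155,-277)))
im=robot.capture('wrist');cv2.imwrite('pics/w2.png',im)
c=robot.get_calibration('wrist')
for p in [(-136,-107.7),(-155,-277),(-55.4,-150.2)]: print(proj(c,np.append(B.T@np.array(p)+o,28)))
hsv=cv2.cvtColor(im,cv2.COLOR_BGR2HSV)
red=(((hsv[...,0]<12)|(hsv[...,0]>170))&(hsv[...,1]>120)).astype(np.uint8)
n,l,s,ce=cv2.connectedComponentsWithStats(red)
for i in range(1,n):
    if s[i,4]>100:
        b=cv2.boxPoints(cv2.minAreaRect(np.argwhere(l==i)[:,::-1].astype(np.float32)));print(s[i],[(B@(ray(c,*q,12)[:2]-o)).round(1).tolist() for q in b])
"
```

```text
t 5.4 box [-52.6   0.5] z 106.6 ytool heading rel box deg 180.2 w 16.9 gf 0.0 F [-0.2  0.8 -0.4] q [ 0.49  0.24 -0.53  0.   -0.79 -0.57]
 shift to sB [ 1.079  0.837 -0.01 ]
 shift to ch [ 2.772  1.032 -0.017]
(np.float64(426.9060041467878), np.float64(43.74167266045211))
(np.float64(516.9120109817366), np.float64(-390.1524598342834))
(np.float64(281.71585849229604), np.float64(-45.0444605109449))
[ 280   96   12  176 1768] [[-54.8, 37.6], [-54.6, -80.8], [-61.4, -80.8], [-62.6, 37.5]]
[280 305  10  18 171] [[-54.9, 64.6], [-61.4, 64.6], [-61.6, 78.7], [-54.9, 78.8]]
```

View pics/w2.png

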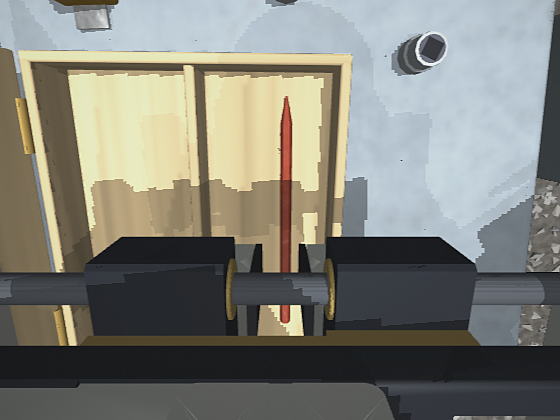

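Pencil lies along the front bay (column 285, box x ≈ −58). Socket top at about (432,47).

```bash
python3 -c "
from h import *
c=robot.get_calibration('wrist')
for z,p in((28,(432,47)),(30,(432,47)),(0,(412,62))): print((B@(ray(c,*p,z)[:2]-o)).round(1))
im=cv2.imread('pics/w2.png');g=cv2.cvtColor(im,cv2.COLOR_BGR2GRAY)[20:85,385:460];m=(g<110).astype(np.uint8)
n,l,s,ce=cv2.connectedComponentsWithStats(m)
for i in range(1,n):
  if s[i,4]>30: print(s[i]+[385,20,0,0,0],ce[i]+[385,20],(B@(ray(c,*(ce[i]+[385,20]),29)[:2]-o)).round(1))
"
```

```text
[-139. -106.]
[-138.2 -105.7]
[-138.5 -102.1]
[397  35  34  40 598] [409.47157191  57.50167224] [-126.7 -100.5]
[419  34  26  29 460] [432.08913043  48.26956522] [-138.7 -105.2]
```

Call:
step_arm([
  [[0.4, 0.3, 0], 0, 0.3],
  [[0.8, 0.6, 0], 0, 0.3],
  [[1.0, 0.825, 0], 0, 0.3],
  [[1.0, 0.825, 0], 0, 0.3],
  [[1.0, 0.825, 0.2], 0, 0.3],
  [[1.0, 0.825, 0.3], 0, 0.3],
  [[1.0, 0.825, 0.3], 0, 0.3],
  [[1.0, 0.825, 0.3], 0, 0.3],
])

```text
clock: 6.25
tool_pos: [420.8, -38.8, 71.8]
ee_rot: [-0.676, 0.737, 0.0, -0.001]
wrist_force: [0.1, 0.7, 0.6]
gripper_width: 61.4
grasp_force: 0.0
```

```bash
python3 -c "
from h import *
rep(dict(sB=(-138.5,-105.5)))"
```

```text
t 6.25 box [-137.4 -100.8] z 71.8 ytool heading rel box deg 180.2 w 61.4 gf 0.0 F [0.1 0.7 0.6] q [ 0.38  0.16 -0.76  0.   -0.66 -0.47]
 shift to sB [0.047 0.011 0.   ]
```

Call:
step_arm([
  [[0.047, 0.011, 0.2], 0, 0.3],
  [[0.047, 0.011, 0.35], 0, 0.3],
  [[0.047, 0.011, 0.425], 0, 0.3],
  [[0.047, 0.011, 0.425], 0, 0.3],
  [[0.047, 0.011, 0.425], 0, 1],
  [[0.047, 0.011, 0.425], 0, 1],
  [[0.047, 0.011, 0.425], 0, 1],
  [[0.047, 0.011, 0.425], 0, 1],
  [[0.047, 0.011, 0.1], 0, 1],
  [[0.047, 0.011, -0.28], 0, 1],
  [[0.047, 0.011, -0.28], 0, 1],
], force=25)

```text
clock: 7.35
tool_pos: [422.3, -42.7, 104.4]
ee_rot: [-0.676, 0.737, -0.002, 0.004]
wrist_force: [0.1, 0.4, 0.5]
gripper_width: 10.5
grasp_force: 0.0
```

Call:
step_arm([
  [[-0.2, -0.3, 0], -0.02, 1],
  [[-0.5, -0.6, 0], -0.04, 1],
  [[-0.6, -0.9, 0], -0.07, 1],
  [[-0.6, -0.9, 0], -0.25, 1],
  [[-0.6, -0.9, 0], -0.25, 1],
  [[-0.6, -0.9, 0], -0.25, 1],
  [[-0.6, -0.9, 0], -0.25, 1],
  [[-0.6, -0.9, 0], -0.25, 1],
  [[-0.6, -0.9, 0], -0.25, 1],
  [[-0.6, -0.9, 0], -0.25, 1],
  [[-0.6, -0.9, 0], -0.25, 1],
  [[-0.6, -0.9, 0], -0.25, 1],
])

```text
clock: 8.55
tool_pos: [514.2, 8.4, 100.0]
ee_rot: [0.999, -0.043, 0.0, -0.0]
wrist_force: [-0.4, -0.5, 0.2]
gripper_width: 0.6
grasp_force: 0.0
```

```bash
python3 -c "
from h import *
rep(dict(put=(38,-45)))"
```

```text
t 8.55 box [-48.7 -45.4] z 100.0 ytool heading rel box deg -89.8 w 0.6 gf 0.0 F [-0.4 -0.5  0.2] q [ 0.4   0.25 -0.54 -0.   -0.78  1.09]
 shift to put [ 0.867 -0.     0.   ]
```

The fingers had not finished closing before the lift, so the grasp was missed. I'll look for the socket.

```bash
python3 -c "
from h import *
im=robot.capture('top');c=robot.get_calibration('top')
cv2.imwrite('pics/t2.png',cv2.resize(im[220:310,220:330],None,fx=6,fy=6,interpolation=cv2.INTER_CUBIC))
g=cv2.cvtColor(im,cv2.COLOR_BGR2GRAY)
for r in((260,300,255,300),):
  m=(g[r[0]:r[1],r[2]:r[3]]<140).astype(np.uint8)
  n,l,s,ce=cv2.connectedComponentsWithStats(m)
  for i in range(1,n):
    q=ce[i]+[r[2],r[0]]
    if s[i,4]>8: print(s[i],q,(B@(ray(c,*q,28)[:2]-o)).round(1))
"
```

```text
[18 17  5  4 16] [275.  278.5] [-136.7 -106.4]
```

View pics/t2.png

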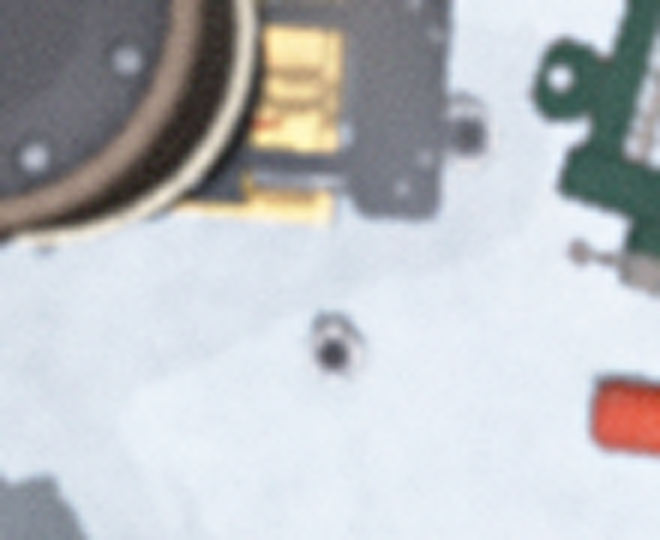

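Call:
step_arm([
  [[-0.4, 0.3, 0], 0.02, 0.5],
  [[-0.888, 0.6, 0], 0.25, 0.5],
  [[-0.888, 0.6, 0], 0.25, 0.5],
  [[-0.888, 0.6, 0], 0.25, 0.5],
  [[-0.888, 0.6, 0], 0.25, 0.5],
  [[-0.888, 0.6, 0], 0.25, 0.5],
  [[-0.888, 0.6, 0], 0.25, 0.5],
  [[-0.888, 0.6, 0], 0.25, 0.5],
  [[-0.888, 0.6, 0], 0.25, 0.5],
  [[-0.888, 0.6, 0], 0.25, 0.5],
  [[-0.888, 0.6, 0], 0.25, 0.5],
  [[-0.888, 0.6, 0], 0.25, 0.5],
])

```text
clock: 9.8
tool_pos: [420.5, -43.6, 100.1]
ee_rot: [-0.674, 0.739, -0.0, 0.0]
wrist_force: [-0.2, -0.0, 0.1]
gripper_width: 43.6
grasp_force: 0.0
```

Call:
step_arm([
  [[0, 0, 0.3], 0, 0.5],
  [[0, 0, 0.6], 0, 0.5],
  [[0, 0, 0.71], 0, 0.5],
  [[0, 0, 0.71], 0, 0.5],
  [[0, 0, 0.71], 0, 1],
  [[0, 0, 0.71], 0, 1],
  [[0, 0, 0.71], 0, 1],
  [[0, 0, 0.71], 0, 1],
  [[0, 0, 0.71], 0, 1],
  [[0, 0, 0.71], 0, 1],
])

```text
clock: 10.8
tool_pos: [421.0, -43.4, 29.8]
ee_rot: [-0.676, 0.737, -0.0, 0.001]
wrist_force: [-1.1, 1.1, 7.1]
gripper_width: 20.3
grasp_force: 25.0
```

```bash
python3 -c "
from h import *
rep()"
```

```text
t 10.8 box [-136.8 -105.4] z 29.8 ytool heading rel box deg 180.2 w 20.3 gf 25.0 F [-1.1  1.1  7.1] q [ 0.37  0.24 -0.8   0.   -0.53 -0.46]
```

Call:
step_arm([
  [[0, 0, -0.3], 0, 1],
  [[0, 0, -0.7], 0, 1],
  [[0, 0, -0.7], 0, 1],
])

```text
clock: 11.1
tool_pos: [423.2, -42.9, 103.4]
ee_rot: [-0.676, 0.737, -0.002, 0.004]
wrist_force: [1.0, 0.0, -0.5]
gripper_width: 20.1
grasp_force: 25.0
```

Call:
step_arm([
  [[-0.2, -0.3, 0], -0.02, 1],
  [[-0.5, -0.6, 0], -0.04, 1],
  [[-0.6, -0.9, 0], -0.07, 1],
  [[-0.6, -0.9, 0], -0.25, 1],
  [[-0.6, -0.9, 0], -0.25, 1],
  [[-0.6, -0.9, 0], -0.25, 1],
  [[-0.6, -0.9, 0], -0.25, 1],
  [[-0.6, -0.9, 0], -0.25, 1],
  [[-0.6, -0.9, 0], -0.25, 1],
  [[-0.6, -0.9, 0], -0.25, 1],
  [[-0.6, -0.9, 0], -0.25, 1],
  [[-0.6, -0.9, 0], -0.25, 1],
])

```text
clock: 12.3
tool_pos: [515.0, 8.2, 98.7]
ee_rot: [0.999, -0.043, -0.0, 0.0]
wrist_force: [0.1, 0.6, -0.4]
gripper_width: 20.5
grasp_force: 25.0
```

Call:
step_arm([
  [[0.3, 0, 0], 0, 1],
  [[0.6, 0, 0], 0, 1],
  [[0.85, 0, 0], 0, 1],
  [[0.85, 0, 0], 0, 1],
  [[0.85, 0, 0], 0, 1],
])

```text
clock: 12.8
tool_pos: [599.5, 0.6, 98.2]
ee_rot: [0.999, -0.046, -0.001, 0.0]
wrist_force: [-1.0, 0.3, -1.6]
gripper_width: 20.6
grasp_force: 25.0
```

```bash
python3 -c "
from h import *
rep()"
```

```text
t 12.8 box [ 37.1 -45.5] z 98.2 ytool heading rel box deg -90.1 w 20.6 gf 25.0 F [-1.   0.3 -1.6] q [ 0.33  0.38 -0.35 -0.   -0.85  1.15]
```

Call:
step_arm([
  [[0, 0, 0.3], 0, 1],
  [[0, 0, 0.5], 0, 1],
  [[0, 0, 0.615], 0, 1],
  [[0, 0, 0.615], 0, 1],
  [[0, 0, 0.615], 0, 0.55],
  [[0, 0, 0.615], 0, 0.55],
  [[0, 0, 0.615], 0, 0.55],
  [[0, 0, 0.3], 0, 0.55],
  [[0, 0, 0], 0, 0.55],
  [[0, 0, 0], 0, 0.55],
])

```text
clock: 13.8
tool_pos: [602.8, 1.4, 103.9]
ee_rot: [0.999, -0.043, 0.004, -0.001]
wrist_force: [1.1, 0.9, 0.2]
gripper_width: 39.4
grasp_force: 0.0
```

Call:
step_arm([
  [[-0.4, 0, 0], 0, 0.55],
  [[-0.8, 0, 0], 0, 0.55],
  [[-0.92, 0.3, 0], 0, 0.55],
  [[-0.92, 0.8, 0], 0, 0.55],
  [[-0.92, 1, 0], 0.25, 0.55],
  [[-0.92, 1, 0], 0.25, 0.55],
  [[-0.92, 1, 0], 0.25, 0.55],
  [[-0.92, 1, 0], 0.25, 0.55],
  [[-0.92, 1, 0], 0.25, 0.55],
  [[-0.92, 1, 0], 0.25, 0.55],
  [[-0.92, 1, 0], 0.25, 0.55],
  [[-0.92, 1, 0], 0.25, 0.55],
])

```text
clock: 15.0
tool_pos: [499.6, -90.7, 99.2]
ee_rot: [0.798, -0.603, 0.0, -0.0]
wrist_force: [0.3, 0.5, 0.7]
gripper_width: 39.6
grasp_force: 0.0
```

Call:
step_arm([
  [[0, 0, 0], 0.06, 0.55],
  [[0, 0, 0], 0.06, 0.55],
  [[0, 0, 0], 0.06, 0.55],
  [[0, 0, 0], 0.06, 0.55],
])

```text
clock: 15.4
tool_pos: [499.6, -90.7, 99.2]
ee_rot: [-0.673, 0.74, -0.0, 0.0]
wrist_force: [0.2, -0.7, -0.8]
gripper_width: 39.5
grasp_force: 0.0
```

```bash
python3 -c "
from h import *
rep(dict(sA=(-55.4,-150.2)))
c=robot.get_calibration('wrist')
print(proj(c,np.append(B.T@np.array((-55.4,-150.2))+o,28)),proj(c,np.append(B.T@np.array((-155,-277))+o,14)))
im=robot.capture('wrist');cv2.imwrite('pics/w3.png',im)
"
```

```text
t 15.4 box [ -54.3 -145.4] z 99.2 ytool heading rel box deg 179.7 w 39.5 gf 0.0 F [ 0.2 -0.7 -0.8] q [ 0.21  0.24 -0.55 -0.   -0.78 -0.3 ]
 shift to sA [ 0.048  0.011 -0.   ]
(np.float64(279.58670094597346), np.float64(223.68767666252862)) (np.float64(455.7264471150538), np.float64(-0.2684514004924665))
```

View pics/w3.png

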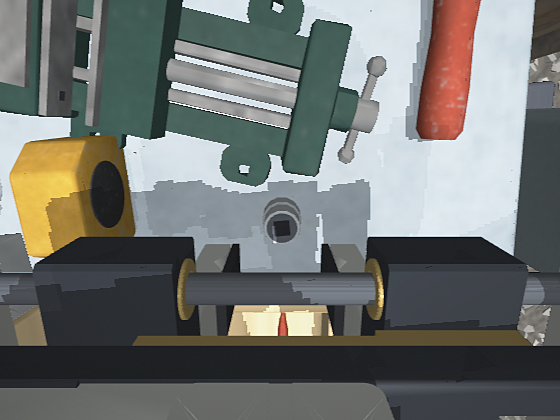

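Socket top at (283,227), close to the prediction; the tape measure (left) and the vice are near the gripper body, so I check the vice's height by triangulating its plate's corner.

```bash
python3 -c "
from h import *
a=robot.get_calibration('wrist');t=robot.get_calibration('top')
for n,p,q in(('plate corner',(283,170),(165+518/3.4,160+285/3.4)),('plate low',(310,176),(165+505/3.4,160+313/3.4)),('lug',(246,166),(165+508/3.4,160+250/3.4)),('far jaw corner',(128,130),(165+553/3.4,160+178/3.4))):
  print(n)
  for z in(0,30,60,90): print(z,(B@(ray(a,*p,z)[:2]-o)).round(),(B@(ray(t,*q,z)[:2]-o)).round())
"
```

```text
plate corner
0 [ -58. -179.] [ -55. -194.]
30 [ -57. -184.] [ -56. -193.]
60 [ -57. -188.] [ -57. -192.]
90 [ -57. -193.] [ -57. -191.]
plate low
0 [ -76. -175.] [ -74. -187.]
30 [ -73. -180.] [ -74. -186.]
60 [ -71. -185.] [ -74. -185.]
90 [ -68. -191.] [ -75. -184.]
lug
0 [ -33. -182.] [ -32. -186.]
30 [ -36. -186.] [ -34. -185.]
60 [ -39. -191.] [ -35. -184.]
90 [ -42. -195.] [ -37. -183.]
far jaw corner
0 [  44. -206.] [  17. -213.]
30 [  31. -207.] [  14. -211.]
60 [  18. -208.] [  12. -210.]
90 [   5. -209.] [   9. -208.]
```

Call:
step_arm([
  [[-0.014, 0.027, 0.2], 0, 0.45],
  [[-0.014, 0.027, 0.4], 0, 0.45],
  [[-0.014, 0.027, 0.5], 0, 0.45],
  [[-0.014, 0.027, 0.6], 0, 0.45],
  [[-0.014, 0.027, 0.66], 0, 0.45],
  [[-0.014, 0.027, 0.66], 0, 1],
  [[-0.014, 0.027, 0.66], 0, 1],
  [[-0.014, 0.027, 0.66], 0, 1],
  [[-0.014, 0.027, 0.66], 0, 1],
  [[-0.014, 0.027, 0.66], 0, 1],
  [[-0.014, 0.027, 0.66], 0, 1],
  [[-0.014, 0.027, 0.66], 0, 1],
])

```text
clock: 16.65
tool_pos: [497.5, -89.0, 33.6]
ee_rot: [-0.673, 0.739, -0.0, 0.0]
wrist_force: [-0.6, 1.3, 5.8]
gripper_width: 24.0
grasp_force: 25.0
```

```bash
python3 -c "
from h import *
rep()"
```

```text
t 16.65 box [ -56.5 -143.9] z 33.6 ytool heading rel box deg 179.8 w 24.0 gf 25.0 F [-0.6  1.3  5.8] q [ 0.21  0.34 -0.62  0.   -0.61 -0.31]
```

Call:
step_arm([
  [[0, 0, -0.3], 0, 1],
  [[0, 0, -0.7], 0, 1],
  [[0, 0, -0.7], 0, 1],
])

```text
clock: 16.95
tool_pos: [499.8, -88.9, 107.4]
ee_rot: [-0.674, 0.739, -0.002, 0.003]
wrist_force: [1.5, 0.3, -0.2]
gripper_width: 24.0
grasp_force: 25.0
```

Call:
step_arm([
  [[-0.4, 0, 0], 0, 1],
  [[-0.8, 0, 0], -0.02, 1],
  [[-0.95, 0, 0], -0.25, 1],
  [[-0.95, 0, 0], -0.25, 1],
  [[-0.95, 0, 0], -0.25, 1],
  [[-0.95, 0, 0], -0.25, 1],
  [[-0.95, 0, 0], -0.25, 1],
  [[-0.95, 0, 0], -0.25, 1],
  [[-0.95, 0, 0], -0.25, 1],
  [[-0.95, 0, 0], -0.25, 1],
  [[-0.95, 0, 0], -0.25, 1],
  [[-0.95, 0, 0], -0.25, 1],
])

```text
clock: 18.15
tool_pos: [505.5, 5.4, 102.5]
ee_rot: [0.999, -0.044, -0.0, 0.0]
wrist_force: [0.2, 0.1, -0.1]
gripper_width: 24.3
grasp_force: 25.0
```

Call:
step_arm([
  [[0.3, -0.3, 0], 0, 1],
  [[0.6, -0.6, 0], 0, 1],
  [[0.9, -0.9, 0], 0, 1],
  [[0.9, -0.9, 0], 0, 1],
  [[0.9, -0.9, 0], 0, 1],
])

```text
clock: 18.65
tool_pos: [603.7, 87.1, 101.7]
ee_rot: [0.999, -0.047, -0.001, 0.0]
wrist_force: [-0.3, 0.0, -0.6]
gripper_width: 23.8
grasp_force: 25.0
```

```bash
python3 -c "
from h import *
rep()"
```

```text
t 18.65 box [33.5 41. ] z 101.7 ytool heading rel box deg -90.2 w 23.8 gf 25.0 F [-0.3  0.  -0.6] q [ 0.46  0.39 -0.32 -0.   -0.87  1.01]
```

Call:
step_arm([
  [[0, 0, 0.3], 0, 1],
  [[0, 0, 0.5], 0, 1],
  [[0, 0, 0.61], 0, 1],
  [[0, 0, 0.61], 0, 1],
  [[0, 0, 0.61], 0, 0.5],
  [[0, 0, 0.61], 0, 0.5],
  [[0, 0, 0.61], 0, 0.5],
  [[0, 0, 0.3], 0, 0.5],
  [[0, 0, 0], 0, 0.5],
  [[0, 0, -0.3], 0, 0.5],
  [[0, 0, -0.3], 0, 0.5],
])

```text
clock: 19.75
tool_pos: [606.7, 87.5, 138.5]
ee_rot: [0.999, -0.046, 0.004, -0.002]
wrist_force: [0.8, 0.4, 0.5]
gripper_width: 43.8
grasp_force: 0.0
```

Call:
step_arm([
  [[-0.4, 0, 0], 0, 0.5],
  [[-0.8, 0.3, 0], 0, 0.5],
  [[-1, 0.8, 0], 0.1, 0.5],
  [[-1, 1, 0], 0.257, 0.5],
  [[-1, 1, 0], 0.257, 0.5],
  [[-1, 1, 0], 0.257, 0.5],
  [[-1, 1, 0], 0.257, 0.5],
  [[-1, 1, 0], 0.257, 0.5],
  [[-1, 1, 0], 0.257, 0.5],
  [[-1, 1, 0], 0.257, 0.5],
  [[-1, 1, 0], 0.257, 0.5],
  [[-1, 1, 0], 0.257, 0.5],
])

```text
clock: 20.95
tool_pos: [495.0, -3.5, 133.3]
ee_rot: [-0.697, 0.717, -0.0, 0.0]
wrist_force: [-0.2, -0.7, -0.5]
gripper_width: 43.8
grasp_force: 0.0
```

Call:
step_arm([
  [[0.4, 0.4, 0], 0, 0.3],
  [[0.8, 0.8, 0], 0, 0.3],
  [[1, 0.9, 0], 0, 0.3],
  [[1, 0.9, 0], 0, 0.3],
  [[1, 0.9, 0], 0, 0.3],
])

```text
clock: 21.45
tool_pos: [402.8, -101.9, 133.6]
ee_rot: [-0.698, 0.716, -0.001, 0.001]
wrist_force: [0.5, 0.2, 0.7]
gripper_width: 61.2
grasp_force: 0.0
```

```bash
python3 -c "
from h import *
rep(dict(ch=(-155,-277)))
im=robot.capture('wrist');cv2.imwrite('pics/w4.png',im);c=robot.get_calibration('wrist')
hsv=cv2.cvtColor(im,cv2.COLOR_BGR2HSV)
red=(((hsv[...,0]<12)|(hsv[...,0]>170))&(hsv[...,1]>120)).astype(np.uint8)
n,l,s,ce=cv2.connectedComponentsWithStats(red)
for i in range(1,n):
    if s[i,4]>300:
        b=cv2.boxPoints(cv2.minAreaRect(np.argwhere(l==i)[:,::-1].astype(np.float32)));print(s[i],[(B@(ray(c,*q,14)[:2]-o)).round(1).tolist() for q in b])
"
```

```text
t 21.45 box [-149.6 -165.2] z 133.6 ytool heading rel box deg 183.7 w 61.2 gf 0.0 F [0.5 0.2 0.7] q [ 0.23  0.04 -0.7   0.   -0.83 -0.26]
 shift to ch [ 1.112e+00  1.270e-01 -1.000e-03]
[ 270   11   50  155 5046] [[-139.8, -199.5], [-143.9, -301.2], [-168.3, -300.7], [-167.1, -198.7]]
```

View pics/w4.png

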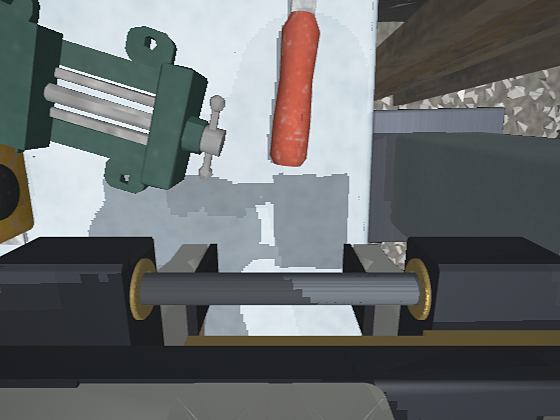

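The chisel's handle spans rows 11–165 near column 292, blade away from the camera.

Call:
step_arm([
  [[0.5, 0.06, 0], 0.016, 0.3],
  [[1, 0.127, 0], 0.016, 0.3],
  [[1, 0.127, 0], 0.016, 0.3],
  [[1, 0.127, 0.5], 0.016, 0.3],
  [[1, 0.127, 0.5], 0.016, 0.3],
  [[1, 0.127, 0.5], 0.016, 0.3],
])

```text
clock: 22.1
tool_pos: [387.8, -200.6, 82.8]
ee_rot: [-0.663, 0.749, 0.001, -0.001]
wrist_force: [0.6, -0.7, 1.1]
gripper_width: 61.4
grasp_force: 0.0
```

```bash
python3 -c "
from h import *
rep(dict(ch=(-155,-275)))"
```

```text
t 22.1 box [-155.7 -264.9] z 82.8 ytool heading rel box deg 178.1 w 61.4 gf 0.0 F [ 0.6 -0.7  1.1] q [-0.02  0.16 -0.72  0.   -0.7  -0.1 ]
 shift to ch [ 0.101 -0.011  0.   ]
```

```bash
python3 -c "
from h import *
s,M=now();T=np.eye(4);T[:3,:3]=M;T[:3,3]=s['tool_pos'];a=dict(robot.get_calibration('wrist'));CT=np.array(a['camera_from_world'])@T
T2=np.eye(4);T2[:3,:3]=R.from_quat([-.698,.716,-.001,.001]).as_matrix();T2[:3,3]=[402.8,-101.9,133.6];a['camera_from_world']=CT@np.linalg.inv(T2)
t=robot.get_calibration('top')
for n,p,q in(('far -x',(207,71),(165+620/3.4,160+345/3.4)),('far +x',(168,63),(165+627/3.4,160+320/3.4)),('near -x',(177,190),(165+505/3.4,160+313/3.4)),('Tbar',(218,103),(165+592/3.4,160+370/3.4))):
  for z in(20,40,60,80): print(n,z,(B@(ray(a,*p,z)[:2]-o)).round(),(B@(ray(t,*q,z)[:2]-o)).round())
"
```

```text
far -x 20 [ -96. -260.] [ -89. -261.]
far -x 40 [-100. -258.] [ -89. -259.]
far -x 60 [-104. -256.] [ -89. -257.]
far -x 80 [-108. -254.] [ -89. -255.]
far +x 20 [ -70. -263.] [ -73. -265.]
far +x 40 [ -76. -261.] [ -73. -263.]
far +x 60 [ -83. -259.] [ -74. -261.]
far +x 80 [ -89. -256.] [ -74. -259.]
near -x 20 [ -75. -178.] [ -74. -186.]
near -x 40 [ -81. -182.] [ -74. -186.]
near -x 60 [ -87. -187.] [ -74. -185.]
near -x 80 [ -92. -191.] [ -75. -184.]
Tbar 20 [-104. -240.] [-106. -244.]
Tbar 40 [-107. -240.] [-106. -243.]
Tbar 60 [-111. -239.] [-106. -241.]
Tbar 80 [-114. -239.] [-105. -239.]
```

Call:
step_arm([
  [[0.1, -0.01, 0.1], 0, 0.4],
  [[0.1, -0.01, 0.25], 0, 0.4],
  [[0.1, -0.01, 0.35], 0, 0.4],
  [[0.1, -0.01, 0.42], 0, 0.4],
  [[0.1, -0.01, 0.5], 0, 0.4],
  [[0.1, -0.01, 0.5], 0, 1],
  [[0.1, -0.01, 0.5], 0, 1],
  [[0.1, -0.01, 0.5], 0, 1],
  [[0.1, -0.01, 0.5], 0, 1],
  [[0.1, -0.01, 0.5], 0, 1],
  [[0.1, -0.01, 0.5], 0, 1],
], force=35)

```text
clock: 23.2
tool_pos: [387.9, -211.2, 33.4]
ee_rot: [-0.662, 0.749, -0.0, 0.0]
wrist_force: [0.4, 1.0, 3.6]
gripper_width: 25.1
grasp_force: 35.0
```

```bash
python3 -c "
from h import *
rep()"
```

```text
t 23.2 box [-154.7 -275.4] z 33.4 ytool heading rel box deg 178.1 w 25.1 gf 35.0 F [0.4 1.  3.6] q [-0.05  0.26 -0.76  0.   -0.55 -0.07]
```

Call:
step_arm([
  [[0, 0, -0.3], 0, 1],
  [[0, 0, -0.7], 0, 1],
  [[0, 0, -0.8], 0, 1],
  [[0, 0, -0.8], 0, 1],
])

```text
clock: 23.6
tool_pos: [388.6, -211.2, 114.6]
ee_rot: [-0.662, 0.749, -0.001, 0.001]
wrist_force: [0.3, 0.2, -2.3]
gripper_width: 25.0
grasp_force: 35.0
```

Call:
step_arm([
  [[-0.4, 0, 0], 0, 1],
  [[-0.8, 0, 0], 0, 1],
  [[-0.92, -0.3, 0], 0, 1],
  [[-0.92, -0.3, 0], 0, 1],
])

```text
clock: 24.0
tool_pos: [431.5, -122.0, 112.2]
ee_rot: [-0.663, 0.748, -0.0, 0.0]
wrist_force: [-0.8, -0.8, -0.4]
gripper_width: 25.0
grasp_force: 35.0
```

Call:
step_arm([
  [[-0.4, -0.2, 0], 0, 1],
  [[-0.8, -0.4, 0], 0, 1],
  [[-0.92, -0.4, 0], 0, 1],
  [[-0.92, -0.4, 0], 0, 1],
])

```text
clock: 24.4
tool_pos: [479.2, -36.1, 111.3]
ee_rot: [-0.663, 0.749, 0.001, -0.001]
wrist_force: [0.7, 0.1, -1.4]
gripper_width: 25.1
grasp_force: 35.0
```

Call:
step_arm([
  [[-0.4, -0.2, 0], -0.005, 1],
  [[-0.8, -0.4, 0], -0.005, 1],
  [[-0.92, -0.43, 0], -0.005, 1],
  [[-0.92, -0.43, 0], -0.005, 1],
  [[-0.92, -0.43, 0], -0.005, 1],
])

```text
clock: 24.9
tool_pos: [532.3, 47.6, 111.9]
ee_rot: [-0.674, 0.739, 0.001, -0.001]
wrist_force: [0.1, -0.6, -0.9]
gripper_width: 25.2
grasp_force: 35.0
```

```bash
python3 -c "
from h import *
rep(dict(put=(-42,0)))"
```

```text
t 24.9 box [-34.2  -4.6] z 111.9 ytool heading rel box deg 179.8 w 25.2 gf 35.0 F [ 0.1 -0.6 -0.9] q [ 0.46  0.27 -0.48 -0.   -0.83 -0.55]
 shift to put [-0.046  0.079  0.   ]
```

Call:
step_arm([
  [[-0.046, 0.078, 0.1], 0, 1],
  [[-0.046, 0.078, 0.2], 0, 1],
  [[-0.046, 0.078, 0.2], 0, 1],
  [[-0.046, 0.078, 0.4], 0, 1],
  [[-0.046, 0.078, 0.6], 0, 1],
  [[-0.046, 0.078, 0.7], 0, 1],
  [[-0.046, 0.078, 0.7], 0, 1],
  [[-0.046, 0.078, 0.7], 0, 0.64],
  [[-0.046, 0.078, 0.7], 0, 0.64],
  [[-0.046, 0.078, 0.7], 0, 0.64],
  [[-0.046, 0.078, 0.7], 0, 0.64],
])

```text
clock: 26.0
tool_pos: [526.8, 54.3, 43.7]
ee_rot: [-0.674, 0.739, -0.0, 0.001]
wrist_force: [0.1, -0.1, -0.8]
gripper_width: 31.1
grasp_force: 0.0
```

Call:
step_arm([
  [[0, 0, -0.2], 0, 0.64],
  [[0, 0, -0.5], 0, 0.64],
  [[0, 0, -0.9], 0, 0.64],
  [[0, 0.2, -1], 0, 0.64],
  [[0, 0.2, -1], 0, 0.64],
])

```text
clock: 26.5
tool_pos: [506.0, 56.3, 145.5]
ee_rot: [-0.674, 0.739, -0.0, 0.002]
wrist_force: [-1.0, -0.3, -0.1]
gripper_width: 31.5
grasp_force: 0.0
```

Call:
step_arm([
  [[0, 0.5, -0.4], 0, 0.64],
  [[0, 1, -0.9], 0, 0.64],
  [[0, 1, -0.9], 0, 0.64],
  [[0, 1, -0.9], 0, 0.64],
])

```text
clock: 26.9
tool_pos: [406.1, 65.6, 236.3]
ee_rot: [-0.674, 0.738, -0.0, 0.003]
wrist_force: [1.1, 0.5, -0.1]
gripper_width: 31.7
grasp_force: 0.0
```

```bash
python3 -c "
from h import *
rep()
im=robot.capture('scene');cv2.imwrite('pics/s2.png',cv2.resize(im[110:320,130:350],None,fx=2.8,fy=2.8))"
```

```text
t 26.9 box [-161.4    1.9] z 236.3 ytool heading rel box deg 180.0 w 31.7 gf 0.0 F [ 1.1  0.5 -0.1] q [ 0.65 -0.09 -0.55  0.   -1.1  -0.74]
```

View pics/s2.png

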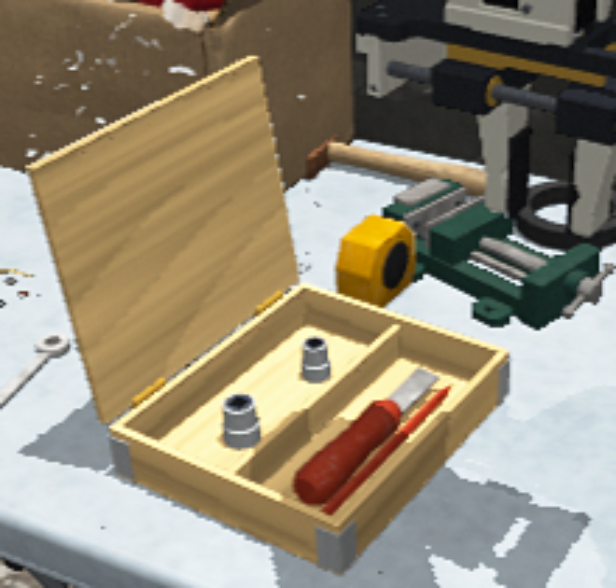

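All four pieces lie in their compartments: chisel and pencil lengthwise in front, both sockets standing in the back. Now the lid.

Call:
step_arm([
  [[0, 0, -0.4], 0, 0.64],
  [[0, -0.3, -0.4], 0, 0.64],
  [[0, -0.7, -0.4], 0, 0.64],
  [[0, -0.95, -0.4], 0, 0.64],
  [[0, -0.95, -0.4], 0, 0.64],
], force=4)

```text
clock: 27.45
tool_pos: [504.2, 56.0, 270.6]
ee_rot: [-0.673, 0.739, 0.0, -0.002]
wrist_force: [-0.9, 1.3, -0.7]
gripper_width: 31.5
grasp_force: 0.0
```

Call:
step_arm([
  [[0, -0.4, 0], 0, 0.64],
  [[0, -0.8, 0], 0, 0.64],
  [[0, -0.95, 0], 0, 0.64],
  [[0, -0.95, 0], 0, 0.64],
])

```text
clock: 27.85
tool_pos: [597.4, 47.1, 270.3]
ee_rot: [-0.673, 0.739, 0.001, -0.002]
wrist_force: [-0.1, 0.4, -0.7]
gripper_width: 31.8
grasp_force: 0.0
```

Call:
step_arm([
  [[0, -0.3, 0], 0, 0.6],
  [[0, -0.6, 0], 0, 0.6],
  [[0, -0.89, 0], 0, 0.6],
  [[0, -0.89, 0], 0, 0.6],
  [[0, -0.89, 0], 0, 0.6],
  [[0, -0.89, 0], 0, 0.6],
])

```text
clock: 28.45
tool_pos: [683.7, 39.5, 272.7]
ee_rot: [-0.674, 0.739, 0.0, -0.0]
wrist_force: [0.2, 0.2, 0.0]
gripper_width: 35.1
grasp_force: 0.0
```

```bash
python3 -c "
from h import *
rep(dict(lid=(117.2,0)))
im=robot.capture('scene');cv2.imwrite('pics/s3.png',cv2.resize(im[60:280,110:350],None,fx=2.7,fy=2.7))"
```

```text
t 28.45 box [117.4   0.9] z 272.7 ytool heading rel box deg 179.9 w 35.1 gf 0.0 F [0.2 0.2 0. ] q [ 0.34  0.36  0.07 -0.   -1.28 -0.43]
 shift to lid [0.009 0.002 0.   ]
```

View pics/s3.png

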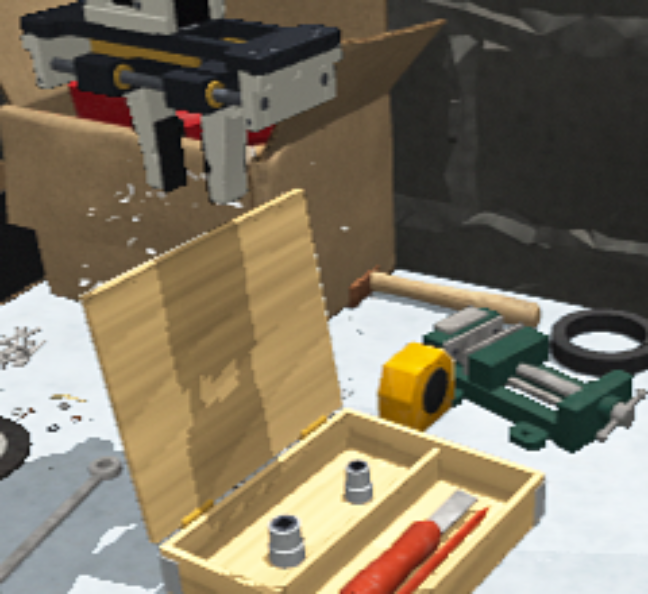

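The jaws straddle the lid's top edge from above, centred along it.

Call:
step_arm([
  [[0, 0, 0.15], 0, 0.6],
  [[0, 0, 0.3], 0, 0.6],
  [[0, 0, 0.435], 0, 0.6],
  [[0, 0, 0.435], 0, 0.6],
  [[0, 0, 0.435], 0, 1],
  [[0, 0, 0.435], 0, 1],
  [[0, 0, 0.435], 0, 1],
  [[0, 0, 0.435], 0, 1],
  [[0, 0, 0.435], 0, 1],
  [[0, 0, 0.435], 0, 1],
  [[0, 0, 0.435], 0, 1],
  [[0, 0, 0.435], 0, 1],
], force=4)

```text
clock: 29.7
tool_pos: [684.1, 39.5, 230.1]
ee_rot: [-0.674, 0.739, 0.0, -0.0]
wrist_force: [-5.8, 1.2, 5.7]
gripper_width: 9.5
grasp_force: 4.3
```

```bash
python3 -c "
from h import *
rep(dict(lid75=(50.4,0)))"
```

```text
t 29.7 box [117.8   0.9] z 230.1 ytool heading rel box deg 179.9 w 9.5 gf 4.3 F [-5.8  1.2  5.7] q [ 0.34  0.39  0.01 -0.   -1.19 -0.43]
 shift to lid75 [0.011 0.674 0.   ]
```

Width 9.5 mm matches the lid. I bring it forward along the arc to about 75 degrees.

Call:
step_arm([
  [[0, 0.06, -0.005], 0, 1],
  [[0, 0.12, -0.01], 0, 1],
  [[0, 0.18, -0.015], 0, 1],
  [[0, 0.24, -0.015], 0, 1],
  [[0, 0.3, -0.015], 0, 1],
  [[0, 0.36, -0.005], 0, 1],
  [[0, 0.42, 0.005], 0, 1],
  [[0, 0.48, 0.015], 0, 1],
  [[0, 0.54, 0.025], 0, 1],
  [[0, 0.6, 0.035], 0, 1],
  [[0, 0.67, 0.05], 0, 1],
  [[0, 0.67, 0.05], 0, 1],
])

```text
clock: 30.9
tool_pos: [617.0, 45.9, 224.7]
ee_rot: [-0.674, 0.739, 0.0, 0.0]
wrist_force: [-0.8, 1.3, 4.1]
gripper_width: 11.4
grasp_force: 4.5
```

```bash
python3 -c "
from h import *
rep(dict(lid60=(9.5,0)))"
```

```text
t 30.9 box [50.4  1.2] z 224.7 ytool heading rel box deg 179.9 w 11.4 gf 4.5 F [-0.8  1.3  4.1] q [ 0.39  0.29 -0.16 -0.   -1.13 -0.48]
 shift to lid60 [0.013 0.409 0.   ]
```

Call:
step_arm([
  [[0, 0.05, 0.015], 0, 1],
  [[0, 0.1, 0.035], 0, 1],
  [[0, 0.15, 0.055], 0, 1],
  [[0, 0.2, 0.075], 0, 1],
  [[0, 0.25, 0.095], 0, 1],
  [[0, 0.3, 0.12], 0, 1],
  [[0, 0.35, 0.145], 0, 1],
  [[0, 0.41, 0.175], 0, 1],
  [[0, 0.41, 0.175], 0, 1],
  [[0, 0.41, 0.175], 0, 1],
  [[0, 0.41, 0.175], 0, 1],
  [[0, 0.41, 0.175], 0, 1],
])

```text
clock: 32.1
tool_pos: [577.2, 49.6, 207.2]
ee_rot: [-0.674, 0.739, 0.0, -0.0]
wrist_force: [-3.0, 2.3, 6.1]
gripper_width: 16.4
grasp_force: 5.4
```

```bash
python3 -c "
from h import *
rep()
im=robot.capture('scene');cv2.imwrite('pics/s4.png',cv2.resize(im[60:320,130:350],None,fx=2.2,fy=2.2))
t=robot.capture('top')
c=robot.get_calibration('scene')
th=np.radians(60)
for th in np.radians([50,60,70]):
  print([tuple(np.round((np.array(proj(c,np.append(B.T@np.array([90-180*np.cos(th)+5*np.sin(th),y])+o,40+180*np.sin(th)+5*np.cos(th))))-[130,60])*2.2)) for y in(-105,105)])"
```

```text
t 32.1 box [10.4  1.4] z 207.2 ytool heading rel box deg 179.9 w 16.4 gf 5.4 F [-3.   2.3  6.1] q [ 0.42  0.24 -0.27 -0.   -1.07 -0.51]
[(np.float64(335.0), np.float64(223.0)), (np.float64(179.0), np.float64(335.0))]
[(np.float64(308.0), np.float64(198.0)), (np.float64(147.0), np.float64(303.0))]
[(np.float64(280.0), np.float64(178.0)), (np.float64(113.0), np.float64(278.0))]
```

View pics/s4.png

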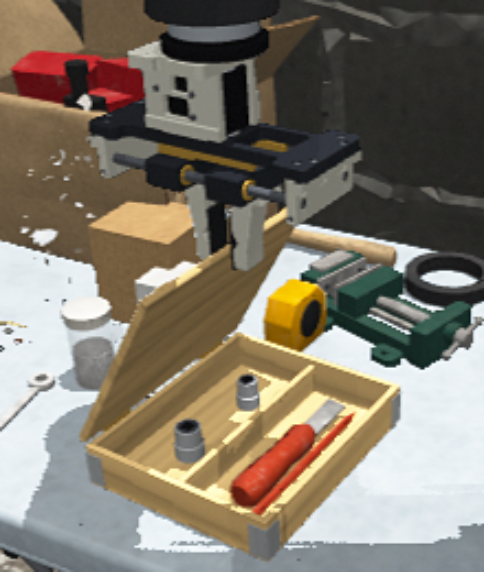

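Lid corners at about (138,300) and (295,208) match the 60° prediction; width 16.4 mm agrees too. Settle, then hand in.

Call:
step_arm([
  [[0, 0, 0], 0, 1],
  [[0, 0, 0], 0, 1],
  [[0, 0, 0], 0, 1],
  [[0, 0, 0], 0, 1],
  [[0, 0, 0], 0, 1],
  [[0, 0, 0], 0, 1],
])

```text
clock: 32.8
tool_pos: [577.2, 49.6, 207.2]
ee_rot: [-0.674, 0.739, 0.0, -0.0]
wrist_force: [-2.8, 2.5, 6.9]
gripper_width: 16.6
grasp_force: 5.4
```

```bash
python3 -c "
from h import *
rep();print(robot.job_done())"
```

```text
t 32.8 box [10.4  1.4] z 207.2 ytool heading rel box deg 179.9 w 16.6 gf 5.4 F [-2.8  2.5  6.9] q [ 0.42  0.24 -0.27 -0.   -1.07 -0.52]
the job is handed in; nothing more can be done
None
```

The chisel and pencil lie lengthwise in the front compartment, both sockets stand in the back one, and the gripper is holding the lid steady at about 60° open; I handed the job in at 32.8 s, and no verdict was returned.

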